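# Lock the bar bottle opener onto its ball mount

### The job

Raise the handle of the red bottle-opener head fully, lower the head upright over the steel ball of the brass ball mount and push it down until it is fully home on the collar and stays there when you let go, then press the handle all the way down to lock it. Push steadily by feel, never with more than about 4 kg on the mount, let go at the end, and leave the other things on the tray where they stand.

Things in the scene. Friction and masses are not known exactly. Their poses are not given: they have to be found in the camera images.
- opener: Loose red metal bottle-opener head, about 0.6 kg: block 80 mm long (x -46 to +34), 50 mm wide (y), 46 mm high. Origin: on its underside, on the socket's axis; z up. Grip its flat upright sides at y = +-25 mm, above the 4 mm high foot ledges that reach out to y = +-34 mm. A steel crown-cap jaw projects 22 mm from its -x end, 22 to 30 mm high. Starts upright on the tray.
- opener_top (a point): Centre of the head's flat top, 46 mm straight above the socket's mouth. The socket (34 x 34 mm, 37 mm deep, open below) has a pawl that blocks it unless the handle is raised past about 1.6 rad, and two sprung pads that squeeze past the ball over the last 14 mm: up to about 10 N of push beyond the head's weight, then the collar stops it hard. Let go a few mm above home, it rides back up.
- handle_grip (a point): Centre of the black roller cross-bar at the handle's free end: a cylinder of 16 mm diameter, 24 mm long along the opener's y axis that turns freely on its pin (pinch its flat ends). It swings on a radius of 90 mm about the pivot; handle down, it is at x = +50, z = 52 mm in the opener's frame. The handle's bar is 14 mm wide, 6 mm thick.
- handle_pivot (a point): Pivot of the handle, its axis along the opener's y, at x = -40, z = 52 mm in the opener's frame.
- handle (a joint): Handle angle, rad: 0 = fully down (locked, lying along the opener's +x just above its top); grows as the cross-bar goes up and back over towards the opener's -x end; 2.0 = stop, fully raised. Friction hinge (under 1 N at the cross-bar), stays where it is left. If the ball is not home the pawl jams on it and stops the handle part-way; do not force it.
- ballmount: Fixed ball mount. Origin: on the tray at its upright axis. Round brass collar 76 mm across, 8 mm thick; above it a 16 mm neck and a steel ball of 30 mm diameter, centre 20 mm above the collar's top. Fully home, the head's underside rests on the collar, socket axis on the ball's axis, any yaw.
- mount_foot (a point): Centre of the top of the mount's round foot (84 mm across, 8 mm thick). The pillar above it is telescopic, clamped at an unmeasured height that differs each time: collar top 40 to 85 mm above the tray (ball top 75 to 120 mm), to be found by feel or sight. It does not give under load.
- coaster1: Green glass coaster, disc 90 mm across, 8 mm thick; origin under its centre. Leave alone.
- coaster2: Another green glass coaster, the same. Leave alone.
- coaster3: Third green glass coaster, the same. Leave alone.
- decanter: Crystal decanter with stopper, 112 mm in diameter, 243 mm high; origin under its centre. Leave alone.
- tongs: Steel ice tongs lying flat, 170 mm long, 10 mm high; origin on the tray at the middle. Leave alone.
- shaker: Steel cocktail shaker, 86 mm in diameter, 200 mm high; origin under its centre. Leave alone.
- tumbler: Glass tumbler, 80 mm in diameter, 90 mm high; origin under its centre. Leave alone.
There are look-alikes about, which are no part of the job. Of the things that look like the opener, the middle-sized one is meant.

How it is judged:
On the way, in this order (a step that is already met when the one before it is completed fails the run):
1. the opener's handle is raised (above 1.6 rad) (value of joint handle above 1.6 rad), for 0.2 s.
2. with the handle still raised, the head sits upright and fully home on the ball mount by itself, let go by the fingers (its pads and weight press on the mount with over 16 N) (value of joint handle above 1.2 rad and horizontal distance between opener and ballmount below 0.005 m and angle between opener's own z axis and vertical below 0.1 rad and height (world z) of opener between 0.037 and 0.089 m and contact force between opener and ballmount above 16 N and contact force between the fingers and opener below 0.5 N), for 0.2 s.
At the end, for the whole second after the job is handed in: The head is at rest and upright (within 0.08 rad) on the ball mount, axis within 5 mm of the mount's, underside 37 to 89 mm above the tray, pads gripping the ball (over 12 N), handle fully down (below 0.08 rad; the pawl allows that only with the ball home) (value of joint handle below 0.08 rad and horizontal distance between opener and ballmount below 0.005 m and angle between opener's own z axis and vertical below 0.08 rad and height (world z) of opener between 0.037 and 0.089 m and linear speed of opener below 0.02 m/s and contact force between opener and ballmount above 12 N); the robot touches nothing.
It fails at once if the mount is pushed or struck with more than 85 N in all its contacts (the pads' squeeze on the ball included) (contact force between opener and ballmount above 85 N).
It fails at once if a coaster is shifted by more than 20 mm (distance of any of coaster1, coaster2, coaster3 from where it was at the start of the episode above 0.02 m).
It fails at once if the decanter, tongs, shaker or tumbler is shifted by more than 20 mm (distance of any of decanter, tongs, shaker, tumbler from where it was at the start of the episode above 0.02 m).
It also fails if it takes over 72 s, if anything falls off the work surface, if the arm or the gripper's body presses on something with over 40 N, if the wrist force passes 120 N, or if a joint passes its speed limit or range.

### The arm

A 6-joint arm with a two-finger parallel gripper is mounted at the origin on the work surface. World frame = base frame: x ahead of the robot, y to its left, z up, the work surface at z = 0. Lengths are in m, angles in rad, forces in N, time in s.
With the tool pointing down it reaches from about 0.35 to 0.975 m from the base axis. Payload 7.1 kg.
Tool frame: the origin (TCP) lies on the mounting face of the last link; the fingertips stand 182 mm ahead of it and the grasp point (between the pads) lies 163 mm ahead of it; z points along the fingers, y is the direction in which the jaws open and shut (so a half turn about z gives the same grasp; the last joint's range is limited). The gripper opens to 88 mm and grips with 3 to 60 N. Pads are 20 mm wide; open, the fingers measure 115 mm over their backs; the gripper's body (75 mm by 178 mm) begins 61 mm behind the grasp point.
Start: joints at [1.091, 0.423, 1.63, -0, 1.089, -0.019], TCP at [0.278, 0.56, 0.405] pointing down, gripper open.
Joint ranges: [-3, 3], [-0.9, 2.11], [0.09, 2.58], [-1.31, 4.45], [0.11, 2.69], [-2.54, 2.54]. Speed limits (rad/s): [2.39, 2.39, 3.01, 3.14, 3.14, 3.14].

### API

Orientations are given as a unit quaternion [w, x, y, z].
In Python, from rig import manip gives the robot as it stands.
- The arm moves only by the tool apply_moves, never from a script. Its argument "commands" is a list of rows, each an object with "turn": the turn, a rotation vector about the tool's x, y, z in rad, a list of three; "linear": the shift along the tool's x, y, z in mm, a list of three; "claw": the gripper's target within -1 to 1 (fully open at 1, half-way at 0, shut at -1). In form: [{"turn": [ax, ay, az], "linear": [x, y, z], "claw": claw}, ...]. A call has 1 to 8 rows; each row shifts and turns the pose as measured when the row begins, along the tool's axes as they then stand; what a row does not reach is not made up. A row lasts 1/8 s, in which the tool goes at most 62.5 mm and 10.7 degrees, less where a joint would pass 70% of its speed; a pose out of reach is approached as far as the arm can. A call is refused whole if a number of a shift passes 62.5 or a number of a turn 0.188, either way. A call with a gripper value outside its range is refused whole. The fingers move at their own pace and stop on an object; the grip force is fixed at half the most. Time passes only in rows, so rows that do not move let the fingers close. It gives the time, the measured TCP pose, the force and the opening at its end, in the units of the state.
- manip.read_state(): the state, without advancing time (a new reading comes with each control period).
- manip.snapshot(name): name is "scene" or "top"; returns (picture, depth): 420x560x3 uint8, blue, green, red; 420x560 float32, m along the optical axis (not along the pixel's ray), 0 where there is no reading.
- manip.get_calibration(name): a dict with "K" (3x3 intrinsics, pixels), "dist_coeffs" ([k1, k2, p1, p2, k3] as OpenCV has them; the pictures are not rectified), "T" (4x4, takes a point from camera to world coordinates). Camera axes: x right, y up, looking along -z (the intrinsics and any distortion apply to the point x, -y, -z); pixel columns grow to the right and rows downward; lengths in m; the calibration is good to about 2 mm. A picture is of the moment at which its call begins. get_calibration takes no time and is no camera call.
- manip.sign_off(): hands the job in, once; it reports no verdict.
Trained networks look in the newest picture that a camera, given by its name, has taken for a name from the list of things; names that differ only in an ending like _2 or _b are one class to them, and where a whole thing is asked for, a point or a joint stands for the part that bears it (a point fixed in the world has none). Each returns a list of dicts, best first, with "score" (0 to 1); they miss things now and then, are a little off and sometimes report something else, mostly with a low value. They report only what shows in the picture. A call takes as long as a camera call. They do not tell look-alikes from the thing itself.
- manip.look_for(thing, camera): "location" ([x, y, z] in m, in the coordinates of the camera as it stood for that picture, good to about 4 mm: the middle of the surface that is visible of it).
- manip.mark_of(thing, camera): "location" ([x, y, z] in m, in the coordinates of the camera as it stood for that picture, good to about 4 mm: a listed point, or the origin of a listed thing).
The state is a dict: "time_s": time; "qpos": joint angles; "joint_velocities": joint speeds; "effort": joint torques, N m; "ee_pos": TCP position; "tcp_rot": TCP orientation; "ft_force": force on the tool from outside, world axes, zero at the start; "ft_torque": the same for the moment, N m; "gripper_width": finger opening in m.
Only numpy, scipy, OpenCV 4.12 (cv2) and the standard library are available. Lean on these libraries where they do the work, as an engineer would, in place of code of your own. Each camera call takes 0.05 s, during which the arm holds its last target. There are 200 camera calls.

## Working session

There is one attempt and no reset: what is moved stays moved. The work goes in short steps, Python scripts to look and compute and a tool call to move; the robot and the scene stay as the last step left them, time stands still between calls to the robot, and variables do not carry over. Pictures are saved under pics/ and viewed, about 8 in all and at most 12, crops included, and the job is handed in when it is done.

Besides the shell and the picture viewer there is one more tool, called after ">>>" as name(argument=value, ...) on one line, values as JSON. apply_moves: Moves the arm, as the interface text tells. Its arguments: {"type":"object","properties":{"commands":{"type":"array"}},"required":["commands"]}

```bash
mkdir -p pics; ls; cat > h.py <<'E'
import numpy as np, cv2
from rig import manip
def w(cam,p):
    T=np.array(manip.get_calibration(cam)["T"]); return (T@np.r_[p,1])[:3]
def pix(cam,P):
    c=manip.get_calibration(cam);T=np.linalg.inv(np.array(c["T"]));q=(T@np.r_[P,1])[:3]*[1,-1,-1]
    return cv2.projectPoints(q.reshape(1,1,3),np.zeros(3),np.zeros(3),np.array(c["K"]),np.array(c["dist_coeffs"]))[0].ravel()
def cloud(cam,depth):
    c=manip.get_calibration(cam);h,wd=depth.shape
    u,v=np.meshgrid(np.arange(wd),np.arange(h))
    n=cv2.undistortPoints(np.stack([u,v],-1).reshape(-1,1,2).astype(float),np.array(c["K"]),np.array(c["dist_coeffs"])).reshape(h,wd,2)
    q=np.stack([n[...,0]*depth,-n[...,1]*depth,-depth,np.ones_like(depth)],-1)
    return (q@np.array(c["T"]).T)[...,:3]
E
python3 - <<'E'
from h import *
for cam in ["scene","top"]:
    p,d=manip.snapshot(cam); cv2.imwrite(f"pics/{cam}0.png",p); np.save(cam+"0.npy",cloud(cam,d))
    T=np.array(manip.get_calibration(cam)["T"]);print(cam,T.round(3).tolist())
    for t in ["opener","handle_grip","handle_pivot","opener_top","ballmount","mount_foot","decanter","shaker","tumbler","tongs","coaster1"]:
        for r in manip.mark_of(t,cam):
            P=w(cam,r["location"]); print(cam,t,round(r["score"],2),P.round(3),pix(cam,P).round())
print(manip.read_state())
E
```

```text
pics
scene [[-0.809, -0.424, 0.407, 1.195], [0.587, -0.565, 0.579, 0.862], [-0.016, 0.708, 0.706, 1.164], [0.0, 0.0, 0.0, 1.0]]
scene opener 0.83 [ 0.378 -0.255  0.001] [282. 168.]
scene opener 0.72 [ 0.547 -0.198 -0.   ] [251. 197.]
scene opener 0.51 [ 0.361 -0.056 -0.002] [322. 198.]
scene handle_grip 0.66 [ 0.595 -0.211  0.058] [236. 187.]
scene handle_grip 0.46 [ 0.35  -0.089  0.036] [319. 182.]
scene handle_pivot 0.87 [ 0.324 -0.244  0.068] [297. 148.]
scene handle_pivot 0.72 [ 0.372 -0.027  0.037] [326. 195.]
scene handle_pivot 0.65 [ 0.512 -0.183  0.052] [262. 183.]
scene opener_top 0.78 [ 0.544 -0.193  0.043] [252. 187.]
scene opener_top 0.78 [ 0.357 -0.056  0.026] [324. 191.]
scene opener_top 0.55 [ 0.38  -0.26   0.063] [281. 153.]
scene opener_top 0.51 [0.737 0.241 0.003] [285. 316.]
scene ballmount 0.96 [0.575 0.221 0.005] [327. 281.]
scene mount_foot 0.96 [0.576 0.223 0.006] [327. 282.]
scene decanter 0.95 [0.752 0.042 0.002] [239. 271.]
scene shaker 0.74 [ 0.558 -0.515  0.003] [200. 150.]
scene tumbler 0.62 [0.627 0.454 0.003] [371. 352.]
scene tumbler 0.46 [ 0.546 -0.19
[... 1783 characters left out ...]
2] [429. 204.]
{'time_s': 1.2, 'qpos': array([ 1.09102808e+00,  4.23090303e-01,  1.62988997e+00,  6.32057447e-06,
        1.08862072e+00, -1.89869444e-02]), 'joint_velocities': array([ 0.00138852,  0.00074365, -0.00111649,  0.00051173,  0.00102496,
        0.00025495]), 'effort': array([-1.05831503e-03, -5.44598758e+01, -2.74033660e+01,  6.43649977e-02,
        1.69195054e-02, -2.87959813e-05]), 'ee_pos': array([0.27786751, 0.55981867, 0.40468507]), 'tcp_rot': array([-3.74296519e-06,  2.28359298e-01,  9.73576926e-01, -3.35173111e-06]), 'ft_force': array([-0.72025105, -0.65322874, -0.02400567]), 'ft_torque': array([-0.02101689, -0.00905479, -0.03773259]), 'gripper_width': 0.08781667872282707}
```

```bash
python3 - <<'E'
from h import *
a=cv2.imread("pics/top0.png");b=cv2.imread("pics/scene0.png")
c1=cv2.resize(a[185:320,255:400],None,fx=2.7,fy=2.7,interpolation=cv2.INTER_CUBIC)
c2=cv2.resize(b[120:260,215:360],None,fx=2.7,fy=2.7,interpolation=cv2.INTER_CUBIC)
h=min(len(c1),len(c2));cv2.imwrite("pics/crop0.png",np.hstack([c1[:h],c2[:h]]))
for cam in ["scene","top"]:
    X=np.load(cam+"0.npy"); r=np.hypot(X[...,0]-.573,X[...,1]-.221)
    for R in (.012,.03,.038,.045):
        s=X[(r<R)&(X[...,2]>.012)]; print(cam,R,len(s),np.percentile(s[:,2],[5,25,50,75,95,100]).round(4) if len(s) else "")
    m=(r<.05)&(X[...,2]>.03); s=X[m]
    print(np.histogram(s[:,2],np.arange(.03,.13,.004)))
    for z0 in np.arange(.03,.125,.008):
        q=s[(s[:,2]>=z0)&(s[:,2]<z0+.008)]
        if len(q)>3: print(z0.round(3),len(q),q.mean(0).round(4),q.min(0).round(3),q.max(0).round(3))
    # red block pts
    m=(abs(X[...,0]-.547)<.09)&(abs(X[...,1]+.195)<.08)&(X[...,2]>.038)&(X[...,2]<.07)
    q=X[m];print("op",len(q),q.mean(0).round(4));
    print(cv2.minAreaRect(q[:,:2].astype(np.float32)*1000))
E
```

```text
scene 0.012 89 [0.073  0.0779 0.103  0.1087 0.1119 0.114 ]
scene 0.03 410 [0.018  0.0727 0.0764 0.081  0.1092 0.114 ]
scene 0.038 600 [0.0201 0.073  0.0761 0.0787 0.1078 0.114 ]
scene 0.045 625 [0.019  0.0729 0.0759 0.0786 0.1078 0.114 ]
(array([ 21,  12,   1,   0,   0,   0,   0,   0,   1,  15,  85, 227,  97,
         3,   4,   4,  10,  19,   9,  39,  10,   1,   0,   0]), array([0.03 , 0.034, 0.038, 0.042, 0.046, 0.05 , 0.054, 0.058, 0.062,
       0.066, 0.07 , 0.074, 0.078, 0.082, 0.086, 0.09 , 0.094, 0.098,
       0.102, 0.106, 0.11 , 0.114, 0.118, 0.122, 0.126]))
0.03 33 [0.582  0.2296 0.0335] [0.565 0.216 0.03 ] [0.591 0.24  0.038]
0.062 16 [0.5826 0.2425 0.0684] [0.549 0.201 0.065] [0.607 0.256 0.07 ]
0.07 312 [0.5768 0.2253 0.0752] [0.534 0.182 0.07 ] [0.61  0.26  0.078]
0.078 100 [0.5774 0.2249 0.0793] [0.539 0.186 0.078] [0.609 0.257 0.084]
0.086 8 [0.5806 0.228  0.0913] [0.574 0.22  0.089] [0.586 0.234 0.094]
0.094 29 [0.5792 0.2262 0.0989] [0.563 0.208 0.095] [0.588 0.235 0.102]
0.102 48 [0.5749 0.2238 0.1074] [0.561 0.211 0.103] [0.587 0.235 0.11 ]
0.11 11 [0.575  0.2238 0
[... 611 characters left out ...]
0.062,
       0.066, 0.07 , 0.074, 0.078, 0.082, 0.086, 0.09 , 0.094, 0.098,
       0.102, 0.106, 0.11 , 0.114, 0.118, 0.122, 0.126]))
0.062 46 [0.5636 0.2159 0.0682] [0.532 0.182 0.063] [0.602 0.259 0.07 ]
0.07 357 [0.5676 0.2179 0.0741] [0.531 0.181 0.07 ] [0.603 0.258 0.078]
0.078 65 [0.5616 0.217  0.0799] [0.533 0.183 0.078] [0.602 0.254 0.085]
0.094 28 [0.5645 0.2175 0.0988] [0.553 0.203 0.095] [0.581 0.233 0.102]
0.102 57 [0.567  0.2176 0.1062] [0.557 0.202 0.102] [0.58  0.232 0.11 ]
0.11 13 [0.5696 0.2184 0.1122] [0.564 0.212 0.11 ] [0.576 0.225 0.116]
op 529 [ 0.5432 -0.1965  0.0501]
((548.9891967773438, -199.0657958984375), (49.58458709716797, 103.94259643554688), 67.84581756591797)
```

View pics/crop0.png

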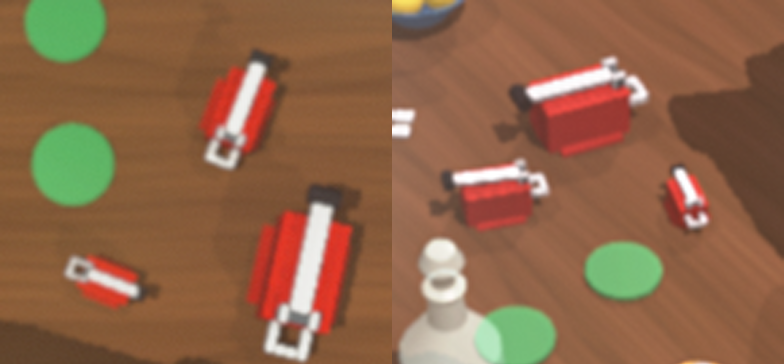

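View pics/scene0.png

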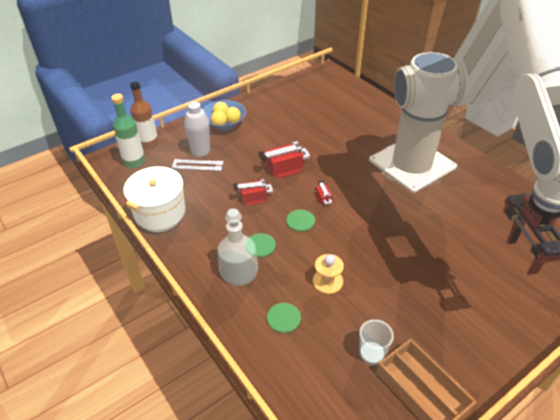

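The candidates for the opener, as scene and top pixels, are:
- Large head: (282,160) and (366,283).
- Middle head: (252,190) and (343,222).
- Small head: (323,192) and (296,290).

I choose the middle one. Its pivot height is about 50 mm, against about 70 mm and 36 mm for the others. The crop confirms this: the handle is down and the head sits at about (0.547, -0.196), yaw about -0.38. The ball mount is at about (0.571, 0.221), with its collar at about 75 mm.

>>> apply_moves(commands=[{"turn": [0,0,-0.08],"linear": [0,0,0],"claw": 1},{"turn": [0,0,0],"linear": [-41,-43,0],"claw": 0.2},{"turn": [0,0,0],"linear": [-41,-43,0],"claw": 0.2},{"turn": [0,0,0],"linear": [-41,-43,0],"claw": 0.2},{"turn": [0,0,0],"linear": [-41,-43,0],"claw": 0.2},{"turn": [0,0,0],"linear": [-41,-43,0],"claw": 0.2},{"turn": [0,0,0],"linear": [-41,-43,0],"claw": 0.2},{"turn": [0,0,0],"linear": [-41,-43,0],"claw": 0.2}])

```text
time_s: 2.2
ee_pos: [0.4373, 0.1672, 0.4052]
tcp_rot: [0.002, 0.184, 0.983, 0.002]
ft_force: [0.4, 0.1, 0.2]
gripper_width: 0.0528
```

>>> apply_moves(commands=[{"turn": [0,0,0],"linear": [-41,-43,0],"claw": 0.2},{"turn": [0,0,0],"linear": [-41,-43,0],"claw": 0.2},{"turn": [0,0,0],"linear": [-41,-43,0],"claw": 0.2},{"turn": [0,0,0],"linear": [-41,-43,0],"claw": 0.2},{"turn": [0,0,0],"linear": [-41,-43,0],"claw": 0.2},{"turn": [0,0,0],"linear": [-41,-43,0],"claw": 0.2},{"turn": [0,0,0],"linear": [0,0,0],"claw": 0.2}])

```text
time_s: 3.08
ee_pos: [0.5773, -0.1781, 0.4067]
tcp_rot: [0.005, 0.186, 0.982, 0.003]
ft_force: [-0.7, 0.2, -0.3]
gripper_width: 0.053
```

```bash
cat >> h.py <<'E'
from scipy.spatial.transform import Rotation as Ro
def st(): 
    s=manip.read_state();q=s["tcp_rot"];R=Ro.from_quat([q[1],q[2],q[3],q[0]]).as_matrix();return s,R
def go(target,off=0.163,yawx=None):
    """tool-axes mm from grasp point to world target; print tilt/yaw error"""
    s,R=st();g=s["ee_pos"]+off*R[:,2]
    print("t",round(s["time_s"],2),"grasp",g.round(4),"yaw_x",np.arctan2(R[1,0],R[0,0]).round(4),"ztool",R[:,2].round(3),"F",s["ft_force"].round(1),"w",round(s["gripper_width"],4))
    print("d tool mm",(R.T@(np.array(target)-g)*1000).round(1))
E
python3 -c "
from h import *
go([.593,-.2135,.052])"
```

```text
t 3.08 grasp [ 0.5791 -0.1775  0.2437] yaw_x 2.7664 ztool [ 0.011  0.003 -1.   ] F [-0.7  0.2 -0.3] w 0.053
d tool mm [-24.3 -29.8 191.7]
```

>>> apply_moves(commands=[{"turn": [0.007,0.009,0],"linear": [-26,-30,40],"claw": 0.2},{"turn": [0,0,0],"linear": [0,0,40],"claw": 0.2},{"turn": [0,0,0],"linear": [0,0,0],"claw": 0.2}])

```text
time_s: 3.45
ee_pos: [0.5911, -0.2155, 0.3258]
tcp_rot: [0.0, 0.187, 0.982, 0.0]
ft_force: [0.6, -0.2, -0.6]
gripper_width: 0.0528
```

```bash
python3 -c "
from h import *
go([.594,-.214,.052])
p,d=manip.snapshot('scene');cv2.imwrite('pics/s1.png',cv2.resize(p[110:230,180:320],None,fx=4,fy=4))
for t in ['handle_grip','handle_pivot']:
    for cam in ['scene','top']:
        if cam=='top' and t=='handle_grip': manip.snapshot('top')
        for r in manip.mark_of(t,cam): print(t,cam,round(r['score'],2),w(cam,r['location']).round(3))
"
```

```text
t 3.45 grasp [ 0.5913 -0.2155  0.1628] yaw_x 2.7661 ztool [ 0.001  0.    -1.   ] F [ 0.6 -0.2 -0.6] w 0.0528
d tool mm [ -1.9   2.3 110.8]
handle_grip scene 0.83 [ 0.446 -0.271  0.071]
handle_grip scene 0.67 [ 0.597 -0.211  0.059]
handle_grip scene 0.37 [ 0.352 -0.089  0.038]
handle_pivot scene 0.95 [ 0.322 -0.246  0.072]
handle_pivot scene 0.9 [ 0.51  -0.183  0.051]
handle_pivot scene 0.6 [ 0.371 -0.026  0.038]
```

View pics/s1.png

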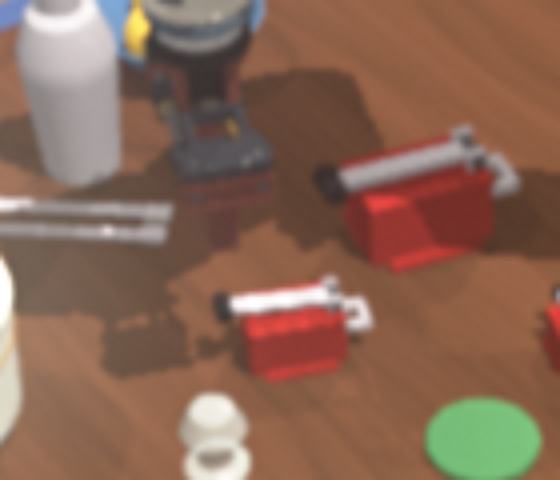

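The gripper hangs above the cross-bar, which is at crop pixel (222,305), full-frame about (235,186). I'll lower and pinch it.

>>> apply_moves(commands=[{"turn": [0,0,0],"linear": [-3,3,50],"claw": 0.2},{"turn": [0,0,0],"linear": [0,0,40],"claw": 0.2},{"turn": [0,0,0],"linear": [0,0,20],"claw": 0.2},{"turn": [0,0,0],"linear": [0,0,0],"claw": -0.6},{"turn": [0,0,0],"linear": [0,0,0],"claw": -0.6},{"turn": [0,0,0],"linear": [0,0,0],"claw": -0.6},{"turn": [0,0,0],"linear": [0,0,0],"claw": -0.6}])

```text
time_s: 4.62
ee_pos: [0.6019, -0.2151, 0.2281]
tcp_rot: [0.013, 0.186, 0.983, -0.002]
ft_force: [-1.2, 0.8, -1.2]
gripper_width: 0.0234
```

```bash
python3 -c "
from h import *
go([.594,-.213,.052])"
```

```text
t 4.62 grasp [ 0.6059 -0.2165  0.0651] yaw_x 2.7682 ztool [ 0.024 -0.009 -1.   ] F [-1.2  0.8 -1.2] w 0.0234
d tool mm [12.6 -1.1 12.8]
```

>>> apply_moves(commands=[{"turn": [0,0,0],"linear": [0,0,0],"claw": 0.2},{"turn": [0,0,0],"linear": [0,0,0],"claw": 0.2},{"turn": [0,0.026,0],"linear": [7,0,0],"claw": 0.2},{"turn": [0,0,0],"linear": [0,0,10],"claw": 0.2},{"turn": [0,0,0],"linear": [0,0,0],"claw": 0.2}])

```text
time_s: 5.25
ee_pos: [0.5952, -0.2124, 0.2183]
tcp_rot: [0.0, 0.186, 0.983, 0.0]
ft_force: [-0.0, 0.4, -0.5]
gripper_width: 0.0528
```

```bash
python3 -c "
from h import *
go([.594,-.213,.052])"
```

```text
t 5.25 grasp [ 0.5952 -0.2123  0.0553] yaw_x 2.7681 ztool [ 0.     0.001 -1.   ] F [-0.   0.4 -0.5] w 0.0528
d tool mm [ 0.9 -1.1  3.3]
```

>>> apply_moves(commands=[{"turn": [0,0,0],"linear": [1,-1,2],"claw": 0.2},{"turn": [0,0,0],"linear": [0,0,0],"claw": -0.6},{"turn": [0,0,0],"linear": [0,0,0],"claw": -0.6},{"turn": [0,0,0],"linear": [0,0,0],"claw": -0.6},{"turn": [0,0,0],"linear": [1,0,-9],"claw": -0.6},{"turn": [0,0,0],"linear": [1,0,-9],"claw": -0.6},{"turn": [0,0,0],"linear": [2,0,-9],"claw": -0.6},{"turn": [0,0,0],"linear": [3,0,-8],"claw": -0.6}])

```text
time_s: 6.25
ee_pos: [0.5855, -0.2098, 0.252]
tcp_rot: [-0.003, 0.186, 0.983, 0.001]
ft_force: [-3.0, 0.8, -2.3]
gripper_width: 0.0237
```

```bash
python3 -c "
from h import *
go([.594,-.213,.052])
manip.snapshot('scene')
for t in ['handle_grip','handle_pivot']:
        for r in manip.mark_of(t,'scene'): print(t,round(r['score'],2),w('scene',r['location']).round(3))"
```

```text
t 6.25 grasp [ 0.5846 -0.2093  0.089 ] yaw_x 2.7681 ztool [-0.005  0.003 -1.   ] F [-3.   0.8 -2.3] w 0.0237
d tool mm [-10.3  -0.1  36.9]
handle_grip 0.63 [ 0.445 -0.274  0.071]
handle_grip 0.58 [ 0.588 -0.206  0.095]
handle_grip 0.54 [ 0.35  -0.086  0.036]
handle_pivot 0.96 [ 0.324 -0.248  0.07 ]
handle_pivot 0.87 [ 0.514 -0.183  0.054]
handle_pivot 0.78 [ 0.373 -0.026  0.038]
handle_pivot 0.41 [0.751 0.038 0.002]
handle_pivot 0.4 [0.572 0.223 0.01 ]
```

>>> apply_moves(commands=[{"turn": [0,0,0],"linear": [2,0,-7],"claw": -0.6},{"turn": [0,0,0],"linear": [3,0,-7],"claw": -0.6},{"turn": [0,0,0],"linear": [6,0,-7],"claw": -0.6},{"turn": [0,0,0],"linear": [6,0,-7],"claw": -0.6},{"turn": [0,0,0],"linear": [7,0,-6],"claw": -0.6},{"turn": [0,0,0],"linear": [7,0,-5],"claw": -0.6}])

```text
time_s: 7.15
ee_pos: [0.5553, -0.198, 0.293]
tcp_rot: [-0.003, 0.186, 0.983, 0.001]
ft_force: [-1.4, 0.6, -3.9]
gripper_width: 0.0236
```

```bash
python3 -c "
from h import *
go([.594,-.213,.052])"
```

```text
t 7.15 grasp [ 0.5545 -0.1975  0.13  ] yaw_x 2.7681 ztool [-0.005  0.003 -1.   ] F [-1.4  0.6 -3.9] w 0.0236
d tool mm [-42.9  -0.1  77.7]
```

>>> apply_moves(commands=[{"turn": [0,0,0],"linear": [8,0,-3],"claw": -0.6},{"turn": [0,0,0],"linear": [8,0,-3],"claw": -0.6},{"turn": [0,0,0],"linear": [9,0,-3],"claw": -0.6},{"turn": [0,0,0],"linear": [9,0,-2],"claw": -0.6},{"turn": [0,0,0],"linear": [9,0,-1],"claw": -0.6},{"turn": [0,0,0],"linear": [9,0,0],"claw": -0.6},{"turn": [0,0,0],"linear": [9,0,1],"claw": -0.6}])

```text
time_s: 8.02
ee_pos: [0.4951, -0.1745, 0.3055]
tcp_rot: [-0.001, 0.186, 0.983, 0.001]
ft_force: [0.6, -1.0, -5.5]
gripper_width: 0.0234
```

```bash
python3 -c "
from h import *
go([.594,-.213,.052])"
```

```text
t 8.03 grasp [ 0.4949 -0.1742  0.1425] yaw_x 2.7681 ztool [-0.002  0.002 -1.   ] F [ 0.6 -1.  -5.5] w 0.0234
d tool mm [-1.067e+02 -1.000e-01  9.030e+01]
```

>>> apply_moves(commands=[{"turn": [0,0,0],"linear": [8,0,3],"claw": -0.6},{"turn": [0,0,0],"linear": [8,0,4],"claw": -0.6},{"turn": [0,0,0],"linear": [0,0,0],"claw": -0.6}])

```text
time_s: 8.4
ee_pos: [0.4786, -0.168, 0.298]
tcp_rot: [-0.001, 0.186, 0.983, 0.001]
ft_force: [0.5, 0.2, -3.5]
gripper_width: 0.0237
```

```bash
python3 -c "
from h import *
go([.594,-.213,.052])
p,d=manip.snapshot('scene');cv2.imwrite('pics/s2.png',cv2.resize(p[110:230,180:320],None,fx=4,fy=4))
for t in ['handle_grip','handle_pivot','opener']:
        for r in manip.mark_of(t,'scene'): print(t,round(r['score'],2),w('scene',r['location']).round(3))"
```

```text
t 8.4 grasp [ 0.4782 -0.1677  0.135 ] yaw_x 2.768 ztool [-0.002  0.002 -1.   ] F [ 0.5  0.2 -3.5] w 0.0237
d tool mm [-124.6   -0.    82.6]
handle_grip 0.56 [ 0.35  -0.084  0.036]
handle_grip 0.45 [ 0.447 -0.275  0.068]
handle_pivot 0.78 [ 0.371 -0.025  0.038]
handle_pivot 0.65 [ 0.322 -0.245  0.072]
handle_pivot 0.57 [ 0.494 -0.176  0.051]
opener 0.98 [ 0.378 -0.255  0.001]
opener 0.84 [ 0.531 -0.194 -0.001]
opener 0.66 [ 0.358 -0.056 -0.001]
opener 0.46 [0.57  0.221 0.009]
```

View pics/s2.png

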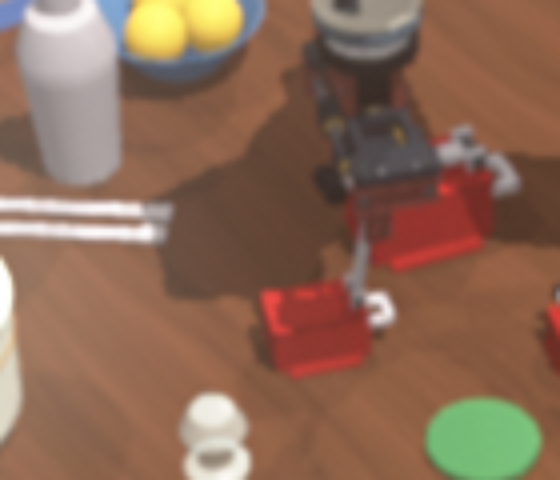

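>>> apply_moves(commands=[{"turn": [0,0,0],"linear": [5,0,2],"claw": -0.6},{"turn": [0,0,0],"linear": [6,0,2],"claw": -0.6},{"turn": [0,0,0],"linear": [6,0,2],"claw": -0.6},{"turn": [0,0,0],"linear": [0,0,0],"claw": -0.6}])

```text
time_s: 9.1
ee_pos: [0.4647, -0.1625, 0.2945]
tcp_rot: [0.003, 0.186, 0.983, 0.0]
ft_force: [0.1, -0.0, -4.3]
gripper_width: 0.0236
```

```bash
python3 -c "
from h import *
go([.594,-.213,.052])
p,d=manip.snapshot('scene');cv2.imwrite('pics/s3.png',p)
for t in ['handle_pivot','opener_top']:
        for r in manip.mark_of(t,'scene'): print(t,round(r['score'],2),w('scene',r['location']).round(3))"
```

```text
t 9.1 grasp [ 0.4655 -0.1627  0.1315] yaw_x 2.768 ztool [ 0.005 -0.001 -1.   ] F [ 0.1 -0.  -4.3] w 0.0236
d tool mm [-137.6   -0.    80.2]
handle_pivot 0.79 [ 0.491 -0.174  0.053]
handle_pivot 0.79 [ 0.372 -0.026  0.041]
handle_pivot 0.59 [ 0.466 -0.159  0.136]
handle_pivot 0.57 [ 0.322 -0.247  0.071]
handle_pivot 0.29 [ 0.527 -0.186  0.043]
opener_top 0.77 [ 0.357 -0.053  0.028]
opener_top 0.72 [ 0.469 -0.164  0.136]
opener_top 0.71 [ 0.379 -0.26   0.065]
opener_top 0.7 [ 0.53  -0.185  0.044]
opener_top 0.26 [0.754 0.039 0.005]
opener_top 0.16 [ 0.647 -0.005  0.002]
```

>>> apply_moves(commands=[{"turn": [0,0,0],"linear": [5,0,2],"claw": -0.6},{"turn": [0,0,0],"linear": [5,0,2],"claw": -0.6},{"turn": [0,0,0],"linear": [0,0,0],"claw": -0.6},{"turn": [0,0,0],"linear": [0,0,0],"claw": 0.1},{"turn": [0,0,0],"linear": [0,0,0],"claw": 0.1},{"turn": [0,0,0],"linear": [0,0,-40],"claw": 0.1},{"turn": [0,0,0],"linear": [0,0,-40],"claw": 0.1},{"turn": [0,0,0],"linear": [0,0,-30],"claw": 0.5}])

```text
time_s: 10.25
ee_pos: [0.4547, -0.1587, 0.4011]
tcp_rot: [-0.0, 0.186, 0.983, 0.0]
ft_force: [0.4, -0.3, -0.5]
gripper_width: 0.055
```

>>> apply_moves(commands=[{"turn": [0,0,0],"linear": [-50,0,0],"claw": 1},{"turn": [0,0,0],"linear": [-50,0,0],"claw": 1},{"turn": [0,0,0],"linear": [-40,0,0],"claw": 1},{"turn": [0,0,0],"linear": [0,0,0],"claw": 1}])

```text
time_s: 10.75
ee_pos: [0.5889, -0.2112, 0.4054]
tcp_rot: [0.003, 0.186, 0.983, -0.0]
ft_force: [0.2, 0.9, -0.8]
gripper_width: 0.0875
```

```bash
python3 -c "
from h import *
go([.53,-.185,.028])
for cam in ['scene','top']:
    p,d=manip.snapshot(cam);cv2.imwrite(f'pics/{cam}4.png',p);np.save(cam+'4.npy',cloud(cam,d))
    for t in ['handle_pivot','opener_top','handle_grip','opener']:
        for r in manip.mark_of(t,cam): 
            P=w(cam,r['location'])
            if np.hypot(*(P[:2]-[.51,-.18]))<.09: print(cam,t,round(r['score'],2),P.round(3),pix(cam,P).round())
    X=np.load(cam+'4.npy')
    m=(abs(X[...,0]-.527)<.07)&(abs(X[...,1]+.185)<.06)&(X[...,2]>.036)&(X[...,2]<.05)
    q=X[m];print(len(q),cv2.minAreaRect(q[:,:2].astype(np.float32)*1000))
a=cv2.imread('pics/top4.png')[190:270,290:390];b=cv2.imread('pics/scene4.png')[130:210,205:305]
cv2.imwrite('pics/c4.png',cv2.resize(np.hstack([a,b]),None,fx=4,fy=4))
"
```

```text
t 10.75 grasp [ 0.59   -0.2115  0.2424] yaw_x 2.7683 ztool [ 0.007 -0.002 -1.   ] F [ 0.2  0.9 -0.8] w 0.0875
d tool mm [ 67.    2.6 214. ]
scene handle_pivot 0.86 [ 0.494 -0.175  0.052] [268. 182.]
scene handle_grip 0.7 [ 0.455 -0.158  0.132] [281. 161.]
scene opener 0.58 [ 0.53  -0.191  0.   ] [257. 196.]
263 ((525.1519775390625, -184.9185791015625), (58.853824615478516, 82.29286193847656), 65.47822570800781)
0 ((0.0, 0.0), (0.0, 0.0), 0.0)
```

View pics/c4.png

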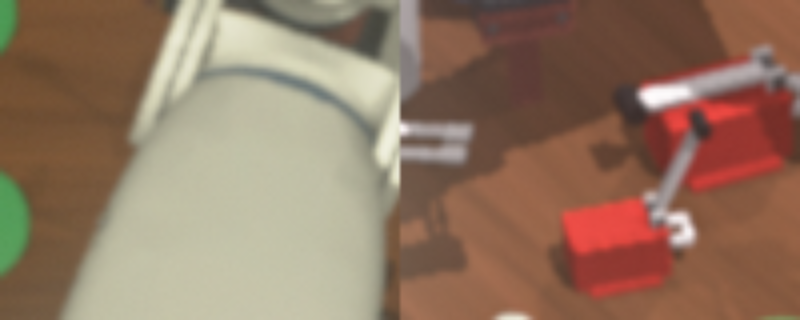

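>>> apply_moves(commands=[{"turn": [0,0.007,0],"linear": [32,0,0],"claw": 1},{"turn": [0,0,0],"linear": [32,0,0],"claw": 1},{"turn": [0,0,0],"linear": [0,0,30],"claw": 1},{"turn": [0,0,0],"linear": [0,0,35],"claw": 1},{"turn": [0,0,0],"linear": [0,0,35],"claw": 1},{"turn": [0,0,0],"linear": [0,0,30],"claw": 1},{"turn": [0,0,0],"linear": [0,0,0],"claw": 1}])

```text
time_s: 12.12
ee_pos: [0.5251, -0.186, 0.2751]
tcp_rot: [0.002, 0.185, 0.983, 0.0]
ft_force: [-0.5, 0.0, 1.0]
gripper_width: 0.0877
```

```bash
python3 -c "
from h import *
go([.53,-.1885,.028])
"
```

```text
t 12.12 grasp [ 0.5257 -0.1861  0.1121] yaw_x 2.7684 ztool [ 0.004 -0.001 -1.   ] F [-0.5  0.   1. ] w 0.0877
d tool mm [-4.5 -0.8 84.1]
```

>>> apply_moves(commands=[{"turn": [0,0.004,0],"linear": [-5,-1,20],"claw": 1},{"turn": [0,0,0],"linear": [0,0,25],"claw": 1},{"turn": [0,0,0],"linear": [0,0,25],"claw": 1},{"turn": [0,0,0],"linear": [0,0,12],"claw": 1},{"turn": [0,0,0],"linear": [0,0,0],"claw": 1}])

```text
time_s: 12.75
ee_pos: [0.5331, -0.1901, 0.1982]
tcp_rot: [0.005, 0.185, 0.983, -0.0]
ft_force: [-0.8, 0.7, 0.3]
gripper_width: 0.0881
```

```bash
python3 -c "
from h import *
go([.53,-.1885,.028])
"
```

```text
t 12.75 grasp [ 0.5347 -0.1905  0.0352] yaw_x 2.7685 ztool [ 0.01  -0.003 -1.   ] F [-0.8  0.7  0.3] w 0.0881
d tool mm [5.2 0.2 7.1]
```

>>> apply_moves(commands=[{"turn": [0,0.011,0],"linear": [3,0,0],"claw": 1},{"turn": [0,0,0],"linear": [0,0,6],"claw": 1},{"turn": [0,0,0],"linear": [0,0,0],"claw": 1}])

```text
time_s: 13.12
ee_pos: [0.5311, -0.1892, 0.1944]
tcp_rot: [0.001, 0.185, 0.983, 0.0]
ft_force: [-0.7, -0.2, -0.2]
gripper_width: 0.0878
```

```bash
python3 -c "
from h import *
go([.53,-.1885,.028])
"
```

```text
t 13.12 grasp [ 0.5315 -0.1892  0.0314] yaw_x 2.7685 ztool [ 0.003  0.    -1.   ] F [-0.7 -0.2 -0.2] w 0.0878
d tool mm [1.7 0.1 3.4]
```

>>> apply_moves(commands=[{"turn": [0,0.002,0],"linear": [1,0,2],"claw": 0.6},{"turn": [0,0,0],"linear": [0,0,0],"claw": -0.4},{"turn": [0,0,0],"linear": [0,0,0],"claw": -0.4},{"turn": [0,0,0],"linear": [0,0,0],"claw": -0.4},{"turn": [0,0,0],"linear": [0,0,0],"claw": -0.4}])

```text
time_s: 13.75
ee_pos: [0.5302, -0.1888, 0.1926]
tcp_rot: [0.001, 0.185, 0.983, 0.001]
ft_force: [0.3, 0.8, -0.6]
gripper_width: 0.0498
```

```bash
python3 -c "
from h import *
go([.53,-.1885,.028])
"
```

```text
t 13.75 grasp [ 0.5304 -0.1887  0.0296] yaw_x 2.7686 ztool [ 0.001  0.001 -1.   ] F [ 0.3  0.8 -0.6] w 0.0498
d tool mm [0.5 0.  1.6]
```

>>> apply_moves(commands=[{"turn": [0,0,0],"linear": [0,0,-15],"claw": -0.4},{"turn": [0,0,0],"linear": [0,0,-30],"claw": -0.4},{"turn": [0,0,0],"linear": [0,0,-35],"claw": -0.4},{"turn": [0,0,0],"linear": [0,0,-35],"claw": -0.4},{"turn": [0,0,0],"linear": [0,0,-35],"claw": -0.4},{"turn": [0,0,0],"linear": [0,0,0],"claw": -0.4}])

```text
time_s: 14.5
ee_pos: [0.528, -0.1884, 0.3473]
tcp_rot: [-0.003, 0.185, 0.983, 0.001]
ft_force: [0.4, 0.3, -7.3]
gripper_width: 0.0501
```

```bash
python3 -c "
from h import *
go([.571,.2205,.18])
p,d=manip.snapshot('scene');cv2.imwrite('pics/s5.png',p)
for t in ['handle_pivot','opener_top','handle_grip','opener']:
        for r in manip.mark_of(t,'scene'): 
            P=w('scene',r['location'])
            if np.hypot(*(P[:2]-[.51,-.18]))<.09: print(t,round(r['score'],2),P.round(3))
"
```

```text
t 14.5 grasp [ 0.5272 -0.1879  0.1843] yaw_x 2.7687 ztool [-0.005  0.003 -1.   ] F [ 0.4  0.3 -7.3] w 0.0501
d tool mm [108.  396.3   5.2]
handle_pivot 0.66 [ 0.491 -0.176  0.209]
opener_top 0.93 [ 0.527 -0.185  0.197]
handle_grip 0.53 [ 0.456 -0.158  0.291]
opener 0.72 [ 0.527 -0.19   0.157]
```

>>> apply_moves(commands=[{"turn": [0,0,0],"linear": [11,40,0],"claw": -0.4},{"turn": [0,0,0],"linear": [11,40,0],"claw": -0.4},{"turn": [0,0,0],"linear": [11,40,0],"claw": -0.4},{"turn": [0,0,0],"linear": [11,40,0],"claw": -0.4},{"turn": [0,0,0],"linear": [11,40,0],"claw": -0.4},{"turn": [0,0,0],"linear": [11,40,0],"claw": -0.4},{"turn": [0,0,0],"linear": [11,40,0],"claw": -0.4},{"turn": [0,0,0],"linear": [11,40,0],"claw": -0.4}])

```text
time_s: 15.75
ee_pos: [0.5606, 0.1491, 0.3316]
tcp_rot: [-0.016, 0.188, 0.982, -0.0]
ft_force: [-0.1, -0.1, -5.8]
gripper_width: 0.05
```

>>> apply_moves(commands=[{"turn": [0,0,0],"linear": [10,38,0],"claw": -0.4},{"turn": [0,0,0],"linear": [10,30,0],"claw": -0.4},{"turn": [0,0,0],"linear": [0,0,0],"claw": -0.4}])

```text
time_s: 16.12
ee_pos: [0.5662, 0.2246, 0.3263]
tcp_rot: [-0.02, 0.186, 0.982, -0.002]
ft_force: [-0.6, -0.2, -7.0]
gripper_width: 0.0497
```

```bash
python3 -c "
from h import *
go([.571,.2205,.170])
p,d=manip.snapshot('scene');cv2.imwrite('pics/s6.png',cv2.resize(p[190:330,240:400],None,fx=4,fy=4))
np.save('s6.npy',cloud('scene',d))
for t in ['handle_pivot','opener_top','handle_grip','opener','ballmount','mount_foot']:
        for r in manip.mark_of(t,'scene'): 
            P=w('scene',r['location'])
            if np.hypot(*(P[:2]-[.57,.22]))<.11: print(t,round(r['score'],2),P.round(3),pix('scene',P).round())
"
```

```text
t 16.12 grasp [0.5598 0.225  0.1634] yaw_x 2.7665 ztool [-0.039  0.003 -0.999] F [-0.6 -0.2 -7. ] w 0.0497
d tool mm [-11.8  -0.2  -7.1]
handle_pivot 0.85 [0.525 0.239 0.189] [350. 233.]
opener_top 0.56 [0.56  0.228 0.175] [336. 240.]
handle_grip 0.53 [0.494 0.257 0.272] [367. 208.]
opener 0.87 [0.559 0.223 0.136] [335. 249.]
ballmount 0.77 [0.574 0.221 0.003] [327. 282.]
mount_foot 0.75 [0.574 0.22  0.009] [327. 280.]
```

View pics/s6.png

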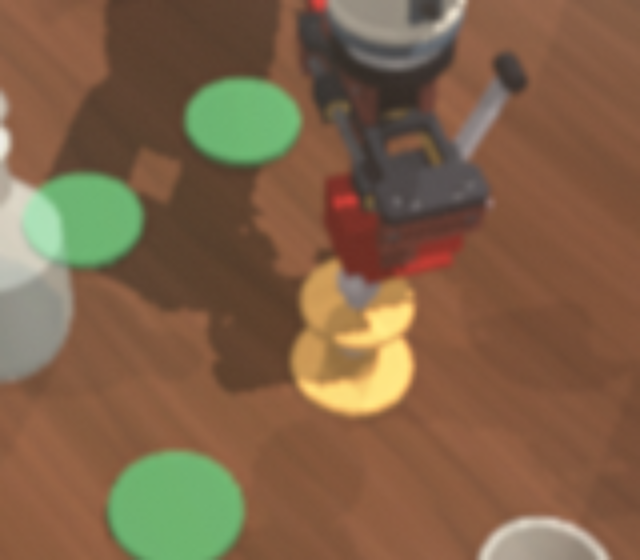

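```bash
python3 -c "
from h import *
from scipy.optimize import least_squares as ls
for cam in ['scene','top']:
    X=np.load(cam+'0.npy');r=np.hypot(X[...,0]-.572,X[...,1]-.22)
    b=X[(r<.025)&(X[...,2]>.086)&(X[...,2]<.13)]
    f=ls(lambda c:np.linalg.norm(b-c,axis=1)-.015,[.572,.22,.096],loss='soft_l1',f_scale=.002);print(cam,'ball',len(b),f.x.round(4))
    m=((r<.06)&(X[...,2]>.06)&(X[...,2]<.13)).astype(np.uint8)
    c=X[(r<.06)&(X[...,2]>.066)&(X[...,2]<.084)]
    print('collar',cv2.minEnclosingCircle(c[:,:2].astype(np.float32)*1000),np.median(c[:,2]))
    # colour: yellow collar top hull from image at plane z=.0755
    img=cv2.imread(f'pics/{cam}0.png')
    h=cv2.cvtColor(img,cv2.COLOR_BGR2HSV);M=((r<.045)&(X[...,2]>.068)&(X[...,2]<.09))
    pts=np.argwhere(M)[:,::-1].astype(np.float32)
    e=cv2.fitEllipse(cv2.convexHull(pts));print('ellipse px',np.round(e[0],2),'proj(.571,.2205,.0755)',pix(cam,[.571,.2205,.0755]).round(2),pix(cam,[.581,.2205,.0755]).round(2),pix(cam,[.571,.2305,.0755]).round(2))
"
```

```text
scene ball 96 [0.5721 0.2201 0.0969]
collar ((572.6547241210938, 220.2373809814453), 40.315162658691406) 0.07595762533638917
ellipse px [328.67 265.44] proj(.571,.2205,.0755) [329.09 264.56] [326.25 266.28] [331.49 266.87]
top ball 101 [0.5684 0.2189 0.096 ]
collar ((567.1759643554688, 219.3250732421875), 39.61003494262695) 0.07424470063446498
ellipse px [199.8  213.26] proj(.571,.2205,.0755) [199.09 211.99] [199.2  208.53] [195.57 211.98]
```

>>> apply_moves(commands=[{"turn": [-0.0115,-0.0375,0],"linear": [0,0,0],"claw": -0.4},{"turn": [0,0,0],"linear": [0,0,0],"claw": -0.4}])

```text
time_s: 16.73
ee_pos: [0.5668, 0.2203, 0.3282]
tcp_rot: [0.001, 0.189, 0.982, 0.0]
ft_force: [0.3, -0.5, -5.4]
gripper_width: 0.0496
```

```bash
python3 -c "
from h import *
go([.571,.2205,.150])
p,d=manip.snapshot('scene')
for t in ['handle_pivot','opener_top','handle_grip','opener']:
        for r in manip.mark_of(t,'scene'): 
            P=w('scene',r['location'])
            if np.hypot(*(P[:2]-[.57,.22]))<.11: print(t,round(r['score'],2),P.round(3),pix('scene',P).round())
"
```

```text
t 16.73 grasp [0.5672 0.2203 0.1652] yaw_x 2.7607 ztool [ 0.002 -0.    -1.   ] F [ 0.3 -0.5 -5.4] w 0.0496
d tool mm [-3.5  1.6 15.2]
handle_pivot 0.82 [0.527 0.236 0.189] [349. 232.]
opener_top 0.75 [0.562 0.22  0.179] [334. 237.]
handle_grip 0.49 [0.495 0.252 0.267] [365. 209.]
opener 0.63 [0.565 0.216 0.137] [331. 248.]
```

>>> apply_moves(commands=[{"turn": [0,0.002,0],"linear": [-4,2,8],"claw": -0.4},{"turn": [0,0,0],"linear": [0,0,8],"claw": -0.4},{"turn": [0,0,0],"linear": [0,0,0],"claw": -0.4}])

```text
time_s: 17.35
ee_pos: [0.5717, 0.2212, 0.3105]
tcp_rot: [-0.001, 0.189, 0.982, 0.0]
ft_force: [-0.1, -0.3, -6.5]
gripper_width: 0.05
```

```bash
python3 -c "
from h import *
go([.572,.220,.1351])
for cam in ['top','scene']:
    p,d=manip.snapshot(cam);np.save(cam+'7.npy',cloud(cam,d));cv2.imwrite(f'pics/{cam}7.png',p)
a=cv2.imread('pics/top7.png')[165:255,155:245];b=cv2.imread('pics/scene7.png')[215:305,285:375]
cv2.imwrite('pics/c7.png',cv2.resize(np.hstack([a,b]),None,fx=4.4,fy=4.4,interpolation=cv2.INTER_CUBIC))
"
```

```text
t 17.35 grasp [0.5715 0.2213 0.1475] yaw_x 2.7613 ztool [-0.001  0.001 -1.   ] F [-0.1 -0.3 -6.5] w 0.05
d tool mm [-0.9 -1.  12.4]
```

View pics/c7.png

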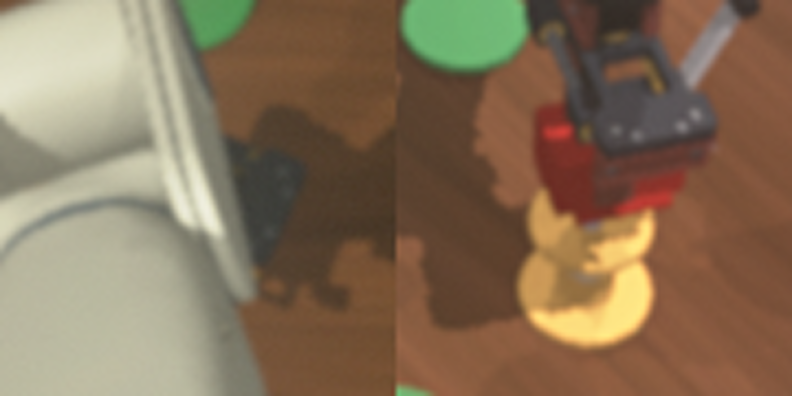

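```bash
python3 -c "
from h import *
X=np.load('scene7.npy');img=cv2.imread('pics/scene7.png').astype(int)
yaw=2.7613-np.pi;c,s=np.cos(yaw),np.sin(yaw)
L=(X-[.5715,.2213,.1179])@np.array([[c,-s,0],[s,c,0],[0,0,1]])
red=(img[...,2]>1.8*img[...,1])&(img[...,2]>1.8*img[...,0])&(img[...,2]>70)
m=red&(abs(L[...,0])<.07)&(abs(L[...,1])<.06)&(L[...,2]>.006)&(L[...,2]<.04)
q=L[m];print(len(q))
e=q[(abs(q[:,1])<.017)&(q[:,0]>.02)];print('end',len(e),np.percentile(e[:,0],[10,25,50,75,90]).round(4),e.mean(0).round(4))
g=q[(q[:,0]<.028)&(q[:,1]>.01)];print('side',len(g),np.percentile(g[:,1],[10,25,50,75,90]).round(4),'x range',np.percentile(g[:,0],[2,98]).round(4))
cam='scene'
o=np.array([.5715,.2213,.1179]);B=np.array([[c,s,0],[-s,c,0],[0,0,1]])
im=cv2.resize(cv2.imread('pics/scene7.png')[215:305,285:375],None,fx=6.5,fy=6.5,interpolation=cv2.INTER_CUBIC)
P=lambda l:tuple(int(v) for v in ((pix(cam,o+np.array(l)@B)-[285,215]+.5)*6.5))
for a,b in [((.034,-.025,.004),(.034,-.025,.046)),((.034,.025,.004),(.034,.025,.046)),((-.046,.025,.004),(-.046,.025,.046)),((.034,-.025,.046),(.034,.025,.046)),((.034,-.034,0),(.034,.034,0)),((.034,.034,0),(-.046,.034,0))]:
    cv2.line(im,P(a),P(b),(255,255,0),1)
cv2.imwrite('pics/o7.png',im)
"
```

```text
192
end 34 [0.0327 0.033  0.0335 0.0338 0.0341] [0.0334 0.0012 0.0229]
side 124 [0.0233 0.0248 0.0263 0.029  0.0342] x range [-0.044   0.0266]
```

View pics/o7.png

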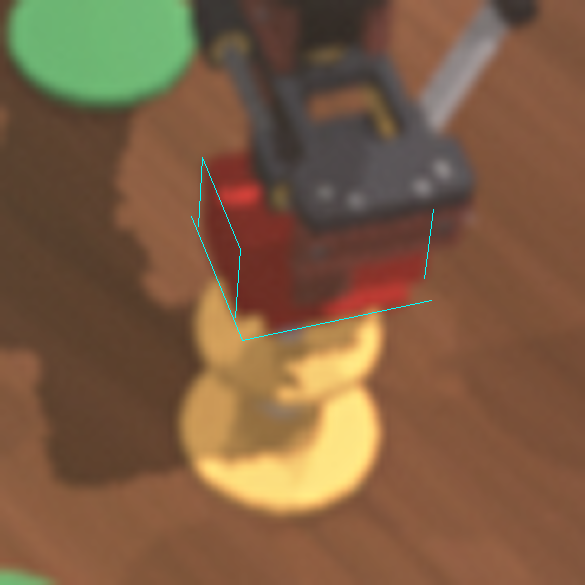

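>>> apply_moves(commands=[{"turn": [0,0,0],"linear": [-3,0,0],"claw": -0.4},{"turn": [0,0,0],"linear": [0,0,4],"claw": -0.4},{"turn": [0,0,0],"linear": [0,0,4],"claw": -0.4},{"turn": [0,0,0],"linear": [0,0,2],"claw": -0.4},{"turn": [0,0,0],"linear": [0,0,0],"claw": -0.4}])

```text
time_s: 18.08
ee_pos: [0.575, 0.2202, 0.3009]
tcp_rot: [0.0, 0.189, 0.982, 0.001]
ft_force: [0.1, -0.3, -5.6]
gripper_width: 0.0499
```

```bash
python3 -c "
from h import *
go([.5745,.2205,.1351])"
```

```text
t 18.07 grasp [0.5752 0.2204 0.1379] yaw_x 2.7614 ztool [ 0.001  0.001 -1.   ] F [ 0.1 -0.3 -5.6] w 0.0499
d tool mm [ 0.7 -0.2  2.8]
```

>>> apply_moves(commands=[{"turn": [0,0,0],"linear": [0.5,0,2],"claw": -0.4},{"turn": [0,0,0],"linear": [0,0,2],"claw": -0.4},{"turn": [0,0,0],"linear": [0,0,1],"claw": -0.4}])

```text
time_s: 18.45
ee_pos: [0.5746, 0.2205, 0.2958]
tcp_rot: [0.0, 0.189, 0.982, 0.001]
ft_force: [0.4, 0.3, -5.8]
gripper_width: 0.0498
```

```bash
python3 -c "
from h import *
go([.5745,.2205,.1351])"
```

```text
t 18.45 grasp [0.5748 0.2207 0.1328] yaw_x 2.7615 ztool [ 0.001  0.001 -1.   ] F [ 0.4  0.3 -5.8] w 0.0498
d tool mm [ 0.2 -0.3 -2.3]
```

>>> apply_moves(commands=[{"turn": [0,0,0],"linear": [0,0,1.5],"claw": -0.4},{"turn": [0,0,0],"linear": [0,0,1.5],"claw": -0.4}])

```text
time_s: 18.7
ee_pos: [0.5746, 0.2205, 0.2927]
tcp_rot: [0.001, 0.189, 0.982, 0.001]
ft_force: [-0.3, 0.3, -6.4]
gripper_width: 0.0496
```

>>> apply_moves(commands=[{"turn": [0,0,0],"linear": [0,0,1.5],"claw": -0.4},{"turn": [0,0,0],"linear": [0,0,1.5],"claw": -0.4}])

```text
time_s: 18.95
ee_pos: [0.5747, 0.2205, 0.2895]
tcp_rot: [0.001, 0.189, 0.982, 0.001]
ft_force: [0.2, -0.2, -5.6]
gripper_width: 0.0501
```

>>> apply_moves(commands=[{"turn": [0,0,0],"linear": [0,0,2],"claw": -0.4},{"turn": [0,0,0],"linear": [0,0,2],"claw": -0.4}])

```text
time_s: 19.2
ee_pos: [0.5746, 0.2205, 0.2853]
tcp_rot: [0.001, 0.189, 0.982, 0.001]
ft_force: [-0.9, 1.0, -5.2]
gripper_width: 0.0496
```

>>> apply_moves(commands=[{"turn": [0,0,0],"linear": [0,0,1.5],"claw": -0.4},{"turn": [0,0,0],"linear": [0,0,1.5],"claw": -0.4}])

```text
time_s: 19.45
ee_pos: [0.5746, 0.2205, 0.282]
tcp_rot: [0.0, 0.189, 0.982, 0.001]
ft_force: [-1.5, -0.4, -6.7]
gripper_width: 0.0503
```

>>> apply_moves(commands=[{"turn": [0,0,0],"linear": [0,0,1.5],"claw": -0.4},{"turn": [0,0,0],"linear": [0,0,1.5],"claw": -0.4}])

```text
time_s: 19.7
ee_pos: [0.5747, 0.2205, 0.2788]
tcp_rot: [0.0, 0.189, 0.982, 0.001]
ft_force: [0.2, -0.2, -4.3]
gripper_width: 0.0497
```

>>> apply_moves(commands=[{"turn": [0,0,0],"linear": [0,0,1.5],"claw": -0.4},{"turn": [0,0,0],"linear": [0,0,1.5],"claw": -0.4}])

```text
time_s: 19.95
ee_pos: [0.5747, 0.2202, 0.2768]
tcp_rot: [0.001, 0.189, 0.982, 0.0]
ft_force: [-2.5, -3.4, 7.7]
gripper_width: 0.0501
```

>>> apply_moves(commands=[{"turn": [0,0,0],"linear": [0,0,1.5],"claw": -0.4},{"turn": [0,0,0],"linear": [0,0,1.5],"claw": -0.4}])

```text
time_s: 20.2
ee_pos: [0.5746, 0.2199, 0.2754]
tcp_rot: [0.0, 0.189, 0.982, 0.0]
ft_force: [-4.7, -3.9, 7.7]
gripper_width: 0.0501
```

```bash
python3 -c "
from h import *
go([.5745,.2205,.1051])"
```

```text
t 20.2 grasp [0.5748 0.2199 0.1124] yaw_x 2.7617 ztool [ 0.001  0.    -1.   ] F [-4.7 -3.9  7.7] w 0.0501
d tool mm [0.5 0.4 7.3]
```

>>> apply_moves(commands=[{"turn": [0,0,0],"linear": [0.5,-1,0],"claw": -0.4},{"turn": [0,0,0],"linear": [0,0,0],"claw": -0.4}])

```text
time_s: 20.45
ee_pos: [0.574, 0.2191, 0.2754]
tcp_rot: [0.001, 0.189, 0.982, 0.001]
ft_force: [-1.3, -1.5, -1.2]
gripper_width: 0.0503
```

>>> apply_moves(commands=[{"turn": [0,0,0],"linear": [0.5,-1,0.5],"claw": -0.4},{"turn": [0,0,0],"linear": [0,0,0.5],"claw": -0.4}])

```text
time_s: 20.7
ee_pos: [0.5737, 0.2188, 0.275]
tcp_rot: [0.002, 0.189, 0.982, 0.001]
ft_force: [-2.4, -0.8, 3.1]
gripper_width: 0.05
```

>>> apply_moves(commands=[{"turn": [0,0,0],"linear": [0.5,0,1.5],"claw": -0.4},{"turn": [0,0,0],"linear": [0,0,1.5],"claw": -0.4}])

```text
time_s: 20.95
ee_pos: [0.5737, 0.2192, 0.2732]
tcp_rot: [0.003, 0.189, 0.982, 0.002]
ft_force: [-4.2, -1.2, 9.5]
gripper_width: 0.0501
```

>>> apply_moves(commands=[{"turn": [0,0,0],"linear": [0.5,0,1.5],"claw": -0.4},{"turn": [0,0,0],"linear": [0,0,1.5],"claw": -0.4}])

```text
time_s: 21.2
ee_pos: [0.5735, 0.2194, 0.2714]
tcp_rot: [0.003, 0.189, 0.982, 0.002]
ft_force: [-2.2, -0.8, 3.5]
gripper_width: 0.0495
```

>>> apply_moves(commands=[{"turn": [0,0,0],"linear": [0.5,0,1.5],"claw": -0.4},{"turn": [0,0,0],"linear": [0,0,1.5],"claw": -0.4}])

```text
time_s: 21.45
ee_pos: [0.5733, 0.2194, 0.2688]
tcp_rot: [0.004, 0.189, 0.982, 0.002]
ft_force: [-3.1, -2.5, 5.7]
gripper_width: 0.0501
```

>>> apply_moves(commands=[{"turn": [0,0,0],"linear": [0,0,1.5],"claw": -0.4},{"turn": [0,0,0],"linear": [0,0,1],"claw": -0.4}])

```text
time_s: 21.7
ee_pos: [0.5736, 0.2194, 0.2684]
tcp_rot: [0.004, 0.189, 0.982, 0.002]
ft_force: [-4.9, -1.9, 13.1]
gripper_width: 0.0495
```

```bash
python3 -c "
from h import *
go([.5745,.2205,.1051])"
```

```text
t 21.7 grasp [0.5748 0.2197 0.1054] yaw_x 2.762 ztool [ 0.008  0.002 -1.   ] F [-4.9 -1.9 13.1] w 0.0495
d tool mm [0.6 0.6 0.3]
```

>>> apply_moves(commands=[{"turn": [0,0.005,0],"linear": [0,0,2],"claw": -0.4},{"turn": [0,0,0],"linear": [0,0,2],"claw": -0.4}])

```text
time_s: 21.95
ee_pos: [0.5742, 0.2192, 0.2683]
tcp_rot: [0.002, 0.188, 0.982, 0.002]
ft_force: [-8.8, -3.0, 24.7]
gripper_width: 0.05
```

>>> apply_moves(commands=[{"turn": [0,0,0],"linear": [0.5,0,0.5],"claw": -0.4},{"turn": [0,0,0],"linear": [0,0,0.3],"claw": 1},{"turn": [0,0,0],"linear": [0,0,0],"claw": 1},{"turn": [0,0,0],"linear": [0,0,0],"claw": 1},{"turn": [0,0,0],"linear": [0,0,0],"claw": 1}])

```text
time_s: 22.58
ee_pos: [0.574, 0.2197, 0.2669]
tcp_rot: [0.002, 0.189, 0.982, 0.002]
ft_force: [0.4, 0.2, -0.2]
gripper_width: 0.0859
```

```bash
python3 -c "
from h import *
go([.5745,.2205,.1051])
p,d=manip.snapshot('scene');X=cloud('scene',d);np.save('s8.npy',X);cv2.imwrite('pics/s8.png',cv2.resize(p[200:310,270:390],None,fx=5,fy=5))
for t in ['handle_pivot','opener_top','handle_grip','opener']:
        for r in manip.mark_of(t,'scene'): 
            P=w('scene',r['location'])
            if np.hypot(*(P[:2]-[.57,.22]))<.11: print(t,round(r['score'],2),P.round(3),pix('scene',P).round())
"
```

```text
t 22.57 grasp [0.5748 0.2204 0.1039] yaw_x 2.7622 ztool [ 0.005  0.004 -1.   ] F [ 0.4  0.2 -0.2] w 0.0859
d tool mm [ 0.3  0.  -1.2]
handle_pivot 0.94 [0.534 0.234 0.127] [344. 249.]
handle_pivot 0.19 [0.575 0.219 0.078] [328. 264.]
opener_top 0.67 [0.57  0.221 0.12 ] [330. 254.]
handle_grip 0.53 [0.499 0.252 0.211] [362. 225.]
opener 0.91 [0.573 0.22  0.076] [328. 265.]
```

View pics/s8.png

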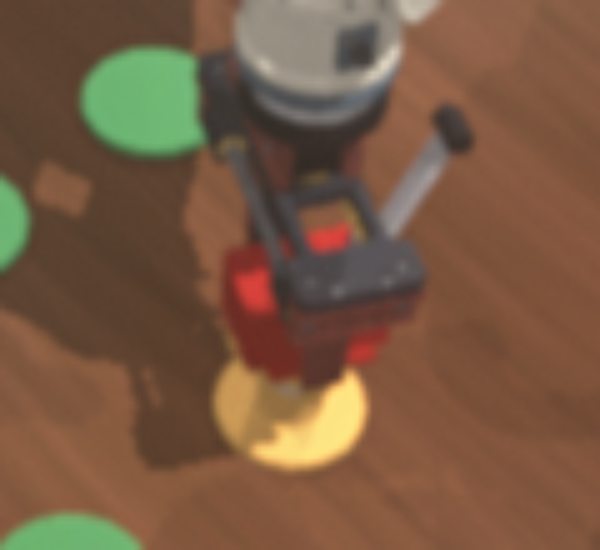

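>>> apply_moves(commands=[{"turn": [0,0,0],"linear": [0,0,-15],"claw": 1},{"turn": [0,0,0],"linear": [0,0,-35],"claw": 1},{"turn": [0,0,0],"linear": [0,0,-40],"claw": 1},{"turn": [0,0,0],"linear": [0,0,-40],"claw": 1},{"turn": [0,0,0],"linear": [0,0,0],"claw": -1},{"turn": [0,0,0],"linear": [0,0,0],"claw": -1}])

```text
time_s: 23.58
ee_pos: [0.573, 0.219, 0.4052]
tcp_rot: [0.003, 0.189, 0.982, 0.003]
ft_force: [-0.2, -0.3, -1.1]
gripper_width: 0.0714
```

```bash
python3 -c "
from h import *
go([.491,.252,.2])
p,d=manip.snapshot('scene');X=cloud('scene',d);img=p.astype(int);cv2.imwrite('pics/s9.png',cv2.resize(p[180:300,260:400],None,fx=5,fy=5))
red=(img[...,2]>1.8*img[...,1])&(img[...,2]>1.8*img[...,0])&(img[...,2]>60)
m=red&(np.hypot(X[...,0]-.57,X[...,1]-.22)<.07)&(X[...,2]>.05)&(X[...,2]<.16);z=X[m]
print('red z',len(z),np.histogram(z[:,2],np.arange(.064,.14,.004)),np.median(z[z[:,2]>.112],0))
for t in ['handle_pivot','opener_top','handle_grip','opener']:
        for r in manip.mark_of(t,'scene'): 
            P=w('scene',r['location'])
            if np.hypot(*(P[:2]-[.57,.22]))<.11: print(t,round(r['score'],2),P.round(3),pix('scene',P).round())
"
```

```text
t 23.57 grasp [0.5742 0.2197 0.2422] yaw_x 2.762 ztool [ 0.008  0.005 -1.   ] F [-0.2 -0.3 -1.1] w 0.0714
d tool mm [89.5 -1.1 41.8]
red z 799 (array([  0,   0,   5,  37,  57,  35,  32,  31,  38,  31,  32,  30,  41,
        76, 258,  92,   4,   0,   0]), array([0.064, 0.068, 0.072, 0.076, 0.08 , 0.084, 0.088, 0.092, 0.096,
       0.1  , 0.104, 0.108, 0.112, 0.116, 0.12 , 0.124, 0.128, 0.132,
       0.136, 0.14 ])) [0.57473539 0.2254773  0.12215537]
handle_pivot 0.93 [0.538 0.235 0.124] [343. 250.]
opener_top 0.78 [0.572 0.226 0.119] [331. 255.]
handle_grip 0.74 [0.502 0.252 0.209] [361. 226.]
opener 0.81 [0.572 0.218 0.079] [328. 263.]
```

View pics/s9.png

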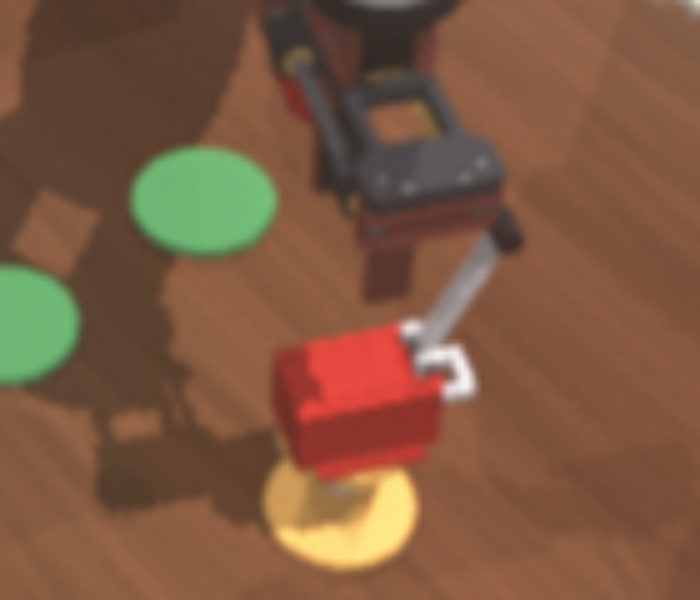

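The head has stayed home: its top is at about 0.122, so the underside is at about 0.076, and the handle is still raised. The crop shows the block at about (365,395), the roller at (508,230) and the brass foot below. Next I'll close the fingers, go behind the roller and push it over.

>>> apply_moves(commands=[{"turn": [0,0,0],"linear": [0,0,-35],"claw": -1},{"turn": [0,0.007,0],"linear": [30,0,0],"claw": -1},{"turn": [0,0,0],"linear": [40,0,0],"claw": -1},{"turn": [0,0,0],"linear": [40,0,0],"claw": -1},{"turn": [0,0,0],"linear": [0,0,0],"claw": -1}])

```text
time_s: 24.45
ee_pos: [0.4682, 0.2602, 0.4355]
tcp_rot: [-0.005, 0.189, 0.982, 0.001]
ft_force: [0.1, 0.0, -0.1]
gripper_width: 0.0018
```

```bash
python3 -c "
from h import *
yaw=-.3795;o=np.array([.5735,.2195]);ax=np.array([np.cos(yaw),np.sin(yaw)])
t=o-.112*ax
go([*t,.200],off=.182)"
```

```text
t 24.45 grasp [0.4666 0.2608 0.2535] yaw_x 2.7608 ztool [-0.009  0.004 -1.   ] F [ 0.1  0.  -0.1] w 0.0018
d tool mm [-3.1  1.2 53.5]
```

>>> apply_moves(commands=[{"turn": [0,-0.008,0],"linear": [0,1,26],"claw": -1},{"turn": [0,0,0],"linear": [0,0,27],"claw": -1},{"turn": [0,0,0],"linear": [0,0,0],"claw": -1}])

```text
time_s: 24.82
ee_pos: [0.4701, 0.2612, 0.3808]
tcp_rot: [-0.0, 0.189, 0.982, 0.0]
ft_force: [0.3, -0.4, 0.6]
gripper_width: 0.0002
```

```bash
python3 -c "
from h import *
yaw=-.3795;o=np.array([.5735,.2195]);ax=np.array([np.cos(yaw),np.sin(yaw)])
t=o-.112*ax
go([*t,.200],off=.182)"
```

```text
t 24.82 grasp [0.47   0.2612 0.1988] yaw_x 2.7614 ztool [-0.  0. -1.] F [ 0.3 -0.4  0.6] w 0.0002
d tool mm [ 0.4 -0.4 -1.2]
```

>>> apply_moves(commands=[{"turn": [0,0,0],"linear": [-14,0,-1],"claw": -1},{"turn": [0,0,0],"linear": [-14,0,-1],"claw": -1},{"turn": [0,0,0],"linear": [-14,0,-1],"claw": -1},{"turn": [0,0,0],"linear": [-14,0,-1],"claw": -1},{"turn": [0,0,0],"linear": [-14,0,0],"claw": -1},{"turn": [0,0,0],"linear": [-14,0,0],"claw": -1},{"turn": [0,0,0],"linear": [0,0,0],"claw": -1}])

```text
time_s: 25.7
ee_pos: [0.5563, 0.227, 0.3879]
tcp_rot: [0.002, 0.19, 0.982, 0.001]
ft_force: [-0.7, -0.0, -0.9]
gripper_width: 0.0004
```

```bash
python3 -c "
from h import *
go([.5735,.2195,.2],off=.182)
p,d=manip.snapshot('scene')
for t in ['handle_pivot','opener_top','handle_grip','opener']:
        for r in manip.mark_of(t,'scene'): 
            P=w('scene',r['location'])
            if np.hypot(*(P[:2]-[.57,.22]))<.11: print(t,round(r['score'],2),P.round(3),pix('scene',P).round())
"
```

```text
t 25.7 grasp [0.557  0.2273 0.2059] yaw_x 2.7595 ztool [ 0.004  0.002 -1.   ] F [-0.7 -0.  -0.9] w 0.0004
d tool mm [-18.2  -1.1   5.9]
handle_pivot 0.68 [0.538 0.234 0.127] [343. 250.]
opener_top 0.93 [0.57  0.22  0.122] [330. 253.]
handle_grip 0.46 [0.575 0.22  0.206] [331. 232.]
opener 0.91 [0.574 0.218 0.077] [328. 264.]
```

>>> apply_moves(commands=[{"turn": [0,0.004,0],"linear": [0,0,-22],"claw": -1},{"turn": [0,0,0],"linear": [-13,0,0],"claw": -1},{"turn": [0,0,0],"linear": [-13,0,0],"claw": -1},{"turn": [0,0,0],"linear": [0,0,0],"claw": -1},{"turn": [0,0,0],"linear": [-2,0,12],"claw": -1},{"turn": [0,0,0],"linear": [-10,0,9],"claw": -1},{"turn": [0,0,0],"linear": [-11,0,10],"claw": -1},{"turn": [0,0,0],"linear": [0,0,0],"claw": -1}])

```text
time_s: 26.95
ee_pos: [0.6023, 0.2085, 0.3737]
tcp_rot: [-0.002, 0.189, 0.982, 0.0]
ft_force: [0.4, 0.3, -0.3]
gripper_width: 0.0004
```

```bash
python3 -c "
from h import *
go([.5735,.2195,.0757],off=.182)
"
```

```text
t 26.95 grasp [0.6015 0.2088 0.1917] yaw_x 2.7622 ztool [-0.004  0.002 -1.   ] F [ 0.4  0.3 -0.3] w 0.0004
d tool mm [ 29.4  -0.4 116.1]
```

>>> apply_moves(commands=[{"turn": [0,0,0],"linear": [-6,0,7],"claw": -1},{"turn": [0,0,0],"linear": [-5,0,7],"claw": -1},{"turn": [0,0,0],"linear": [-4,0,8],"claw": -1},{"turn": [0,0,0],"linear": [-3,0,8],"claw": -1},{"turn": [0,0,0],"linear": [-1,0,7],"claw": -1},{"turn": [0,0,0],"linear": [0,0,0],"claw": -1}])

```text
time_s: 27.7
ee_pos: [0.6207, 0.2011, 0.3336]
tcp_rot: [-0.003, 0.189, 0.982, 0.0]
ft_force: [-0.4, 0.7, 0.7]
gripper_width: 0.0002
```

```bash
python3 -c "
from h import *
go([.5735,.2195,.0757],off=.182)
p,d=manip.snapshot('scene')
for t in ['handle_pivot','opener_top','handle_grip','opener']:
        for r in manip.mark_of(t,'scene'): 
            P=w('scene',r['location'])
            if np.hypot(*(P[:2]-[.57,.22]))<.11: print(t,round(r['score'],2),P.round(3),pix('scene',P).round())
"
```

```text
t 27.7 grasp [0.6197 0.2014 0.1516] yaw_x 2.7622 ztool [-0.005  0.001 -1.   ] F [-0.4  0.7  0.7] w 0.0002
d tool mm [49.2 -0.2 76.2]
handle_pivot 0.85 [0.537 0.234 0.128] [343. 249.]
opener_top 0.97 [0.573 0.223 0.118] [330. 255.]
handle_grip 0.52 [0.62  0.205 0.142] [312. 253.]
opener 0.81 [0.575 0.218 0.077] [328. 264.]
```

Handle at about 0.18 rad with no jam. I'll press the last 16 mm gently.

>>> apply_moves(commands=[{"turn": [0,0,0],"linear": [0,0,5],"claw": -1},{"turn": [0,0,0],"linear": [0,0,4],"claw": -1},{"turn": [0,0,0],"linear": [0,0,4],"claw": -1}])

```text
time_s: 28.32
ee_pos: [0.621, 0.2014, 0.322]
tcp_rot: [-0.001, 0.188, 0.982, 0.001]
ft_force: [-0.7, -0.4, 0.4]
gripper_width: 0.0002
```

>>> apply_moves(commands=[{"turn": [0,0,0],"linear": [0,0,2],"claw": -1},{"turn": [0,0,0],"linear": [0,0,2],"claw": -1},{"turn": [0,0,0],"linear": [0,0,2],"claw": -1}])

```text
time_s: 28.7
ee_pos: [0.6215, 0.2014, 0.3166]
tcp_rot: [-0.0, 0.188, 0.982, 0.001]
ft_force: [-0.8, -2.6, 14.8]
gripper_width: 0.0003
```

>>> apply_moves(commands=[{"turn": [0,0,0],"linear": [0,0,1],"claw": -1},{"turn": [0,0,0],"linear": [0,0,-20],"claw": -1},{"turn": [0,0,0],"linear": [0,0,-40],"claw": -1},{"turn": [0,0,0],"linear": [0,0,-40],"claw": -1},{"turn": [0,0,0],"linear": [30,0,-30],"claw": -1},{"turn": [0,0,0],"linear": [50,0,0],"claw": -1},{"turn": [0,0,0],"linear": [50,0,0],"claw": -1},{"turn": [0,0,0],"linear": [0,0,0],"claw": -1}])

```text
time_s: 29.7
ee_pos: [0.4981, 0.25, 0.4572]
tcp_rot: [0.002, 0.189, 0.982, 0.003]
ft_force: [-0.0, 0.1, 0.7]
gripper_width: 0.0005
```

```bash
python3 -c "
from h import *
go([.5735,.2195,.0757],off=.182)
p,d=manip.snapshot('scene');X=cloud('scene',d);img=p.astype(int);cv2.imwrite('pics/s10.png',cv2.resize(p[150:370,180:420],None,fx=3,fy=3))
red=(img[...,2]>1.8*img[...,1])&(img[...,2]>1.8*img[...,0])&(img[...,2]>60)
m=red&(np.hypot(X[...,0]-.57,X[...,1]-.22)<.07)&(X[...,2]>.112)&(X[...,2]<.14);print('top z',np.median(X[m],0))
for t in ['handle_pivot','opener_top','handle_grip','opener']:
        for r in manip.mark_of(t,'scene'): 
            P=w('scene',r['location'])
            if np.hypot(*(P[:2]-[.57,.22]))<.11: print(t,round(r['score'],2),P.round(3),pix('scene',P).round())
"
```

```text
t 29.7 grasp [0.4992 0.2511 0.2752] yaw_x 2.7613 ztool [ 0.006  0.006 -1.   ] F [-0.   0.1  0.7] w 0.0005
d tool mm [-80.1  -3.2 199.8]
top z [0.57493532 0.23471104 0.12172529]
handle_pivot 0.6 [0.537 0.234 0.127] [343. 250.]
opener_top 0.94 [0.571 0.222 0.118] [331. 255.]
opener 0.74 [0.572 0.219 0.076] [328. 264.]
```

View pics/s10.png

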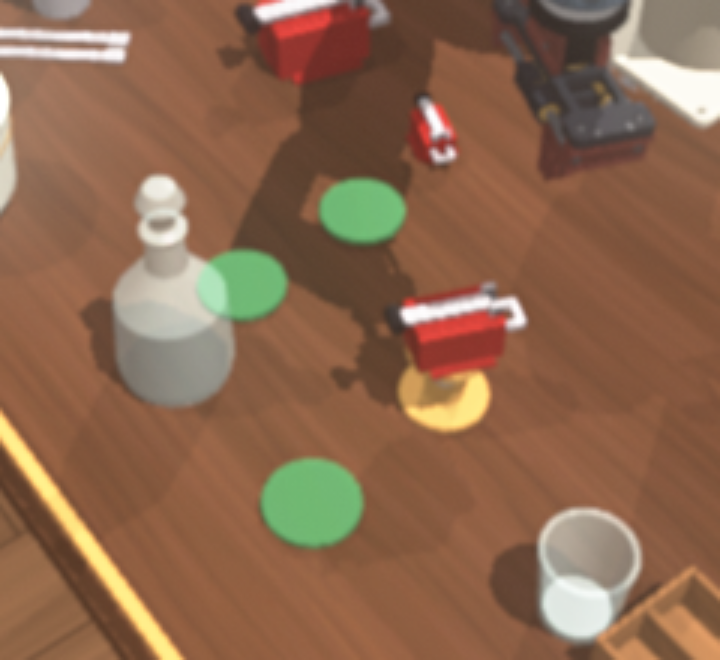

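The head is upright on the mount, at crop (455,335). The handle lies flat with the roller at (398,317), the other things stand where they were, and the arm is clear.

```bash
python3 -c "
from rig import manip
print(manip.sign_off())"
```

```text
the job is handed in; nothing more can be done
None
```

The middle-sized opener head is on the ball mount with its handle locked down, and I handed the job in at about 30 s of the 72 s allowed. The hand-in gives no verdict.

- **Raising the handle:** I pinched the roller and swung it up to the stop, about 2.0 rad. The head slid about 15–20 mm on the tray while I did this, so I found it again before gripping it.
- **Fitting the head:** I lowered it over the ball by feel. At about 7 mm above home it met a sideways load of about 6 N; a shift of 1–2 mm freed it. It then stopped hard on the collar at about 31 N of push, under the 4 kg limit.
- **Letting go:** The head stayed down when released. Its top measured 0.122 m, so the underside is at about 0.076 m, which matches the 0.0755 m I measured for the collar.
- **Locking:** I pushed the handle over with closed fingers and it did not jam. It stopped at about 15 N with the roller about 51 mm above the underside, which is fully down.

**Last checks:**
- The final picture shows the head upright and the handle flat. The arm is clear, and the coasters, decanter and tumbler look unmoved. The tongs are only partly in that picture and the shaker barely, so I did not check those two.
- The two cameras disagreed by about 4 mm on the ball's position, so I settled the alignment by feel.
- The last search for the roller found nothing, so the handle-down reading rests on the touch measurement and the picture.
- I could not measure the pads' grip force directly.

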